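# Let out the hood-cleaning tool to its longest setting

### The job

The hood-cleaning tool is clipped in its bench holder with its telescopic handle at the shortest of three settings. Pinch the brass spring button flush with the blue tube, draw the tube away from the flat head and let it out to the longest setting, so that the button snaps fully out through the last hole; it also catches in the middle hole on the way and must be pressed flush again there. Pull gently and stop when it clicks: a hard pull against the button bends it; leave the dish, tip box and bottle alone, and let go of the tool.

Things in the scene. Friction and masses are not known exactly. Their poses are not given: they have to be found in the camera images.
- holder: White fixed bench holder in which the cleaning tool lies. Origin on the bench straight below the button. The tool's axis is level along the holder's y, 75 mm above the bench; +y is the end with the flat head, -y the black hand grip. Base plate 100 mm wide, 10 mm thick. Near the tube nothing stands between y = -85 and +80 mm, up to 70 mm to either side.
- clip (a point): Clip post (y = +137 mm) on the tool's axis. It holds the fixed inner tube, bare aluminium, 22 mm square, that carries the button and slides inside the blue tube. Beyond it is the flat head, 236 x 111 mm, centred at y = +240 mm.
- saddle (a point): Open saddle (y = -100 mm, 20 mm wide) under the blue tube, point on the tool's axis.
- tube (a joint): How far the blue outer tube is let out (m): 0 shortest; grows along the holder's -y; end stop 0.082. 28 mm square, flat sides, 2 mm walls, cannot turn, rubs with 3 N. Its +x wall has three 12.5 mm holes, 1.2 mm play each way. The button stands in the first at 0; the middle one comes at 0.022 to 0.050, the last at 0.060 to 0.078, unevenly spaced: both must be felt.
- tube_mouth (a point): Centre of the blue tube's open end (black collar) facing the head; 99 mm on the head side of the button when the tube is at 0. Moves with the tube.
- button (a joint): Travel of the brass spring button (m): 0 out, 4 mm proud of the tube, which is then locked; 0.004 flush; 0.005 to 0.006 held down under the tube's wall. Spring 3 N out, 4.5 N flush. When flush, a pull of 8 to 16 N slips the hole's edge over its dome; then it stays down until the next hole is over it, where it snaps out and stops the tube. Over 20 N between tube and button bends it.
- button_tip (a point): Top of the button's 10 mm dome, facing the holder's +x, level with the tool's axis, 18 mm from it when out. It stays here on the holder while the tube slides. Fingers that pinch the tube's two sides here (30 N is enough) press it flush, one on the button, one opposite, and can draw the tube along; it cannot snap out under a finger.
- dish_mid (a point): Centre of a clear lidded culture dish, 60 mm diameter, 17 mm high, loose on the bench.
- tip_box_mid (a point): Centre of a blue and white pipette tip box, 87 x 122 x 67 mm high, loose on the bench.
- bottle_mid (a point): Centre of a clear bottle with a blue cap, 60 mm diameter, 150 mm high, loose on the bench.

How it is judged:
By the outcome, as a careful person would: the job done as asked, in the order asked, and still so for the second after the job is handed in, with the robot touching nothing.
It also fails if it takes over 48 s, if anything falls off the work surface, if the arm or the gripper's body presses on something with over 40 N, if the wrist force passes 120 N, or if a joint passes its speed limit or range.

### The arm

A 6-joint arm with a two-finger parallel gripper is mounted at the origin on the work surface. World frame = base frame: x ahead of the robot, y to its left, z up, the work surface at z = 0. Lengths are in m, angles in rad, forces in N, time in s.
With the tool pointing down it reaches from about 0.25 to 0.775 m from the base axis. Payload 4 kg.
Tool frame: the origin (TCP) lies midway between the tips of the shut fingers; the grasp point (between the pads) lies 19 mm behind it; z points along the fingers, y is the direction in which the jaws open and shut (so a half turn about z gives the same grasp; the last joint's range is limited). The gripper opens to 94 mm and grips with 3 to 60 N. Pads are 16 mm wide; open, the fingers measure 119 mm over their backs; the gripper's body (75 mm by 177 mm) begins 78 mm behind the grasp point.
Start: joints at [1.142, 0.087, 1.371, -0, 1.684, -0.103], TCP at [0.176, 0.521, 0.206] pointing down, gripper open.
Joint ranges: [-3.1, 3.1], [-0.76, 2.03], [0.27, 2.55], [-1.08, 4.22], [0.17, 2.65], [-2.57, 2.57]. Speed limits (rad/s): [2.79, 2.79, 3.14, 3.14, 3.14, 3.14].

### API

Orientations are given as [roll, pitch, yaw] about the fixed x, y, z axes, in that order (R = Rz(yaw) Ry(pitch) Rx(roll)).
In Python, from bench import robot, cams gives the robot as it stands.
- The arm moves only by the tool step_arm, never from a script. Its argument "plan" is a list that holds one entry, the list of rows, each a list of 5 numbers: the shift along the world's x, y, z in mm, then the turn about the world's z in rad, then the opening in per cent of the stroke, from 0 (shut) to 100 (fully open). In form: [[[tx, ty, tz, turn, fingers], ...]]. A call has 1 to 8 rows; each row is the pose to reach, as a shift and turn from the pose commanded when the call began; what a row does not reach only later rows make up. A row lasts 1/12 s, in which the tool goes at most 41.7 mm and 7.16 degrees, less where a joint would pass 70% of its speed; a pose out of reach is approached as far as the arm can. A call with a gripper value outside its range is refused whole. The fingers move at their own pace and stop on an object; the grip force is fixed at half the most. Time passes only in rows, so rows that repeat a pose let the fingers close. It gives the time, the measured TCP pose, the force and the opening at its end, in the units of the state.
- robot.get_obs(): the state, without advancing time (a new reading comes with each control period).
- cams.snapshot(name): name is "scene" or "top" or "wrist"; returns a dict with "frame" (384x512x3 uint8, red, green, blue), "camera_matrix" (3x3 intrinsics, pixels), "origin" and "attitude" of the camera in the world; the wrist camera has in their place "T_tool_cam" (4x4, takes a point from camera to tool coordinates, whose origin is the TCP and whose axes are the flange's). Camera axes: x right, y down, z forward; pixel columns grow to the right and rows downward; lengths in m; the calibration is good to about 2 mm. A picture is of the moment at which its call begins: read the wrist's pose just before it. There is no depth.
- robot.close_job(): hands the job in, once; it reports no verdict.
The state is a dict: "time": time; "joint_positions": joint angles; "qvel": joint speeds; "joint_torque": joint torques, N m; "tool_pos": TCP position; "ee_rot": TCP orientation; "wrist_force": force on the tool from outside, world axes, zero at the start; "wrist_torque": the same for the moment, N m; "width": finger opening in m.
Only numpy, scipy, OpenCV 4.12 (cv2) and the standard library are available. Lean on these libraries where they do the work, as an engineer would, in place of code of your own. Each camera call takes 0.05 s, during which the arm holds its last target. There are 200 camera calls.

## Working session

There is one attempt and no reset: what is moved stays moved. The work goes in short steps, Python scripts to look and compute and a tool call to move; the robot and the scene stay as the last step left them, time stands still between calls to the robot, and variables do not carry over. Pictures are saved under pics/ and viewed, about 8 in all and at most 12, crops included, and the job is handed in when it is done.

Besides the shell and the picture viewer there is one more tool, called after ">>>" as name(argument=value, ...), one argument or row to a line, values as JSON. step_arm: Moves the arm, as the interface text tells. Its arguments: {"type":"object","properties":{"plan":{"type":"array"}},"required":["plan"]}

```bash
mkdir -p pics
cat > h.py <<'E'
import numpy as np, cv2
from bench import robot, cams
def snap(n,f):
    o=robot.get_obs(); s=cams.snapshot(n); cv2.imwrite(f'pics/{f}.png',s['frame'][:,:,::-1]); np.save(f'pics/{f}.npy',{**s,'obs':o},allow_pickle=True); return s
E
python3 - <<'E'
from h import *
for n in('top','scene'):
    s=snap(n,n+'0'); print(n,s['camera_matrix'],s['origin'],s['attitude'])
print(robot.get_obs())
a=cv2.imread('pics/top0.png');b=cv2.imread('pics/scene0.png')
E
```

```text
top [[391.74816661   0.         257.25474566]
 [  0.         391.74816661 191.55202612]
 [  0.           0.           1.        ]] [ 0.33484585 -0.01650892  1.05335793] [-2.9097077   0.00618055 -1.56661005]
scene [[354.47276008   0.         257.52191004]
 [  0.         354.47276008 194.99358977]
 [  0.           0.           1.        ]] [ 0.96268167 -0.39697294  0.82037578] [-2.50626786  0.00757866  0.83038914]
{'time': 0.1, 'joint_positions': array([ 1.14191387e+00,  8.78672273e-02,  1.37205541e+00,  1.66908114e-05,
        1.68357821e+00, -1.03091648e-01]), 'qvel': array([ 0.00106887, -0.00097807, -0.00484858, -0.0019437 ,  0.00056125,
       -0.00113645]), 'joint_torque': array([ 1.93626438e-03, -3.41252768e+01, -3.03301513e+01,  7.18628406e-02,
        3.04784894e-02, -1.10131496e-04]), 'tool_pos': array([0.17582953, 0.52064009, 0.20445299]), 'ee_rot': array([-3.13969630e+00, -2.12871012e-04,  2.81580350e+00]), 'wrist_force': array([ 0.58271179, -0.25442731, -0.139601  ]), 'wrist_torque': array([-0.01480336, -0.06394842,  0.02399231]), 'width': 0.09426271608446546}
```

View pics/top0.png

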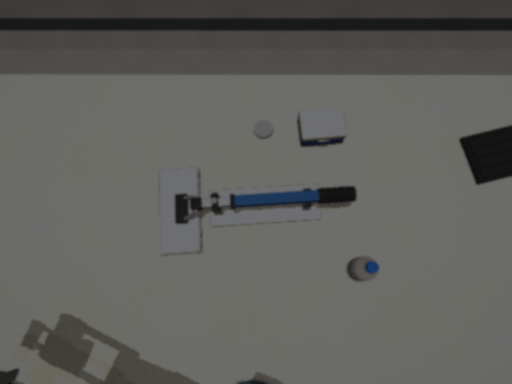

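View pics/scene0.png

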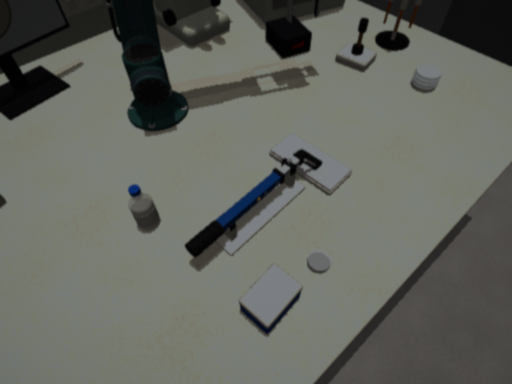

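Top view: the tool lies along world y, with the head at left (180,210), the blue tube at columns 235–318 near row 199 and the grip at right (338,195). Dish (263,129), tip box (322,126) and bottle (365,268) are clear of the tube. Next I'll measure.

```bash
cat >> h.py <<'E'
from scipy.spatial.transform import Rotation as R
def pose(s):
    if 'T_tool_cam' in s:
        o=s['obs'];T=np.eye(4);T[:3,:3]=R.from_euler('xyz',o['ee_rot']).as_matrix();T[:3,3]=o['tool_pos'];T=T@s['T_tool_cam'];return T[:3,:3],T[:3,3]
    return R.from_euler('xyz',s['attitude']).as_matrix(),np.array(s['origin'])
def ray(s,uv):
    M,o=pose(s);uv=np.atleast_2d(uv).astype(float)
    d=np.c_[uv,np.ones(len(uv))]@np.linalg.inv(s['camera_matrix']).T@M.T
    return o,d
def onz(s,uv,z):
    o,d=ray(s,uv);return o+d*((z-o[2])/d[:,2])[:,None]
def load(f): return np.load(f'pics/{f}.npy',allow_pickle=True).item()
def blue(s,v=40):
    h=cv2.cvtColor(s['frame'],cv2.COLOR_RGB2HSV);return cv2.inRange(h,(100,140,v),(125,255,255))
E
python3 - <<'E'
from h import *
for f in('top0','scene0'):
    s=load(f);m=blue(s);n,l,st,c=cv2.connectedComponentsWithStats(m)
    for i in range(1,n):
        if st[i,4]>30: print(f,st[i],c[i])
    i=1+np.argmax(st[1:,4]);v,u=np.nonzero(l==i)
    r=cv2.minAreaRect(np.c_[u,v].astype(np.float32));b=cv2.boxPoints(r)
    print(onz(s,b,0.089).round(4), onz(s,r[0],.089))
s=load('top0')
for n,uv,z in(('dish',(263,129),.017),('box',(322,126),.067),('bottlecap',(372,267),.15),('head',(180,210),.07),('collar',(233,201),.089)):print(n,onz(s,uv,z).round(3))
E
```

```text
top0 [234 190  86  17 880] [276.90113636 198.20909091]
top0 [367 262  11  11  97] [371.90721649 266.82474227]
[[ 0.5537  0.0501  0.089 ]
 [ 0.569  -0.165   0.089 ]
 [ 0.5397 -0.166   0.089 ]
 [ 0.5245  0.0477  0.089 ]] [[ 0.54667409 -0.05818584  0.089     ]]
scene0 [216 171  65  56 719] [247.83727399 199.1349096 ]
scene0 [129 185  11  10  80] [133.6375 189.3125]
[[ 0.5474 -0.1628  0.089 ]
 [ 0.5293  0.054   0.089 ]
 [ 0.5594  0.0484  0.089 ]
 [ 0.5743 -0.1647  0.089 ]] [[ 0.55315221 -0.06174679  0.089     ]]
dish [[ 0.761 -0.025  0.017]]
box [[ 0.749 -0.183  0.067]]
bottlecap [[ 0.373 -0.27   0.15 ]]
head [[0.518 0.188 0.07 ]]
collar [[0.538 0.051 0.089]]
```

>>> step_arm(
  plan=[
    [[20,-30,0,-0.08,100],[45,-65,5,-0.16,100],[70,-100,10,-0.24,100],[95,-136,15,-0.32,100],[120,-172,15,-0.4,100],[145,-208,15,-0.48,100],[168,-244,15,-0.54,100],[185,-275,15,-0.6,100]],
  ],
)

```text
time: 0.77
tool_pos: [0.3593, 0.2484, 0.2201]
ee_rot: [-3.142, 0.0, 2.213]
wrist_force: [1.7, 0.1, -0.1]
width: 0.094
```

>>> step_arm(
  plan=[
    [[23,-35,0,-0.08,100],[46,-70,0,-0.16,100],[69,-105,0,-0.24,100],[92,-140,0,-0.32,100],[115,-175,0,-0.4,100],[140,-215,0,-0.48,100],[165,-250,0,-0.53,100],[185,-290,0,-0.573,100]],
  ],
)

```text
time: 1.43
tool_pos: [0.5394, -0.032, 0.2198]
ee_rot: [-3.141, -0.001, 1.64]
wrist_force: [1.5, 0.5, 0.6]
width: 0.0939
```

Run:
```python
from h import *
s=snap('wrist','w1');print(s['T_tool_cam'],s['camera_matrix']);o=robot.get_obs();print(o)
```

```text
[[-1.83895928e-04 -9.68089323e-01 -2.50605324e-01  7.38270889e-02]
 [ 9.99999941e-01 -2.50594526e-04  2.34240707e-04  2.48594448e-04]
 [-2.89566250e-04 -2.50605266e-01  9.68089312e-01 -1.79354050e-01]
 [ 0.00000000e+00  0.00000000e+00  0.00000000e+00  1.00000000e+00]] [[301.30399765   0.         252.27287809]
 [  0.         301.30399765 190.75379016]
 [  0.           0.           1.        ]]
{'time': 1.4833, 'joint_positions': array([-0.17286218,  0.06974076,  1.36380919, -0.00580851,  1.70705557,
       -0.23477806]), 'qvel': array([ 0.07181486, -0.05501774,  0.08618484,  0.04450315,  0.06279138,
        0.04367491]), 'joint_torque': array([  5.2155067 , -41.50203824, -29.37231839,   1.50113627,
         1.50594939,  -0.09989282]), 'tool_pos': array([ 0.54184381, -0.03920053,  0.21850702]), 'ee_rot': array([-3.1412164 ,  0.0058262 ,  1.63192145]), 'wrist_force': array([ 1.57823796, -3.79554793,  0.23766287]), 'wrist_torque': array([-0.24705433, -0.08001928,  0.01343575]), 'width': 0.09437112366449532}
```

View pics/w1.png

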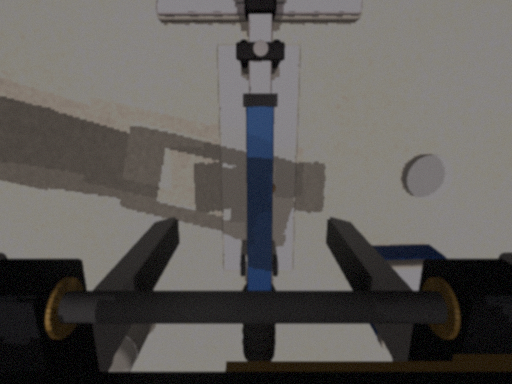

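The wrist view shows the collar at (260,98), the clip at (260,50) and the saddle near (260,265). The right edge has a possible button near (274,186). I'll retake it settled, then crop.

Run:
```python
from h import *
s=snap('wrist','w2');o=s['obs'];print(o['qvel'].round(3),o['tool_pos'],o['ee_rot'],o['wrist_force'])
f=s['frame'][40:280,200:330,::-1];f=cv2.convertScaleAbs(f,alpha=2.2)
cv2.imwrite('pics/w2c.png',cv2.resize(f,None,fx=2.5,fy=2.5,interpolation=cv2.INTER_CUBIC))
m=blue(s,30)
rows=[(r,np.nonzero(m[r])[0]) for r in range(90,260,12)]
for r,u in rows:
    if len(u)>5: print(r,u.min(),u.max(), onz(s,[[u.min()-.5,r],[u.max()+.5,r]],.089)[:,:2].round(4).tolist())
```

```text
Traceback (most recent call last):
KeyError: 'obs'
```

Run:
```python
from h import *
s=load('w2');o=s['obs'];print(o['qvel'].round(3),o['tool_pos'],o['ee_rot'],o['wrist_force'])
f=s['frame'][40:280,200:330,::-1];f=cv2.convertScaleAbs(f,alpha=2.2)
cv2.imwrite('pics/w2c.png',cv2.resize(f,None,fx=2.5,fy=2.5,interpolation=cv2.INTER_CUBIC))
m=blue(s,30)
for r in range(96,260,12):
    u=np.nonzero(m[r,200:330])[0]+200
    if len(u)>5: print(r,u.min(),u.max(), onz(s,[[u.min()-.5,r],[u.max()+.5,r]],.089)[:,:2].round(4).tolist())
```

```text
[ 0.072 -0.055  0.086  0.045  0.063  0.044] [ 0.54184381 -0.03920053  0.21850702] [-3.1412164   0.0058262   1.63192145] [ 1.57823796 -3.79554793  0.23766287]
108 245 266 [[0.5297, 0.0378], [0.5514, 0.0391]]
120 246 269 [[0.5313, 0.0264], [0.5552, 0.0278]]
132 246 268 [[0.532, 0.0146], [0.5551, 0.016]]
144 248 268 [[0.5347, 0.0028], [0.556, 0.0041]]
```

View pics/w2c.png

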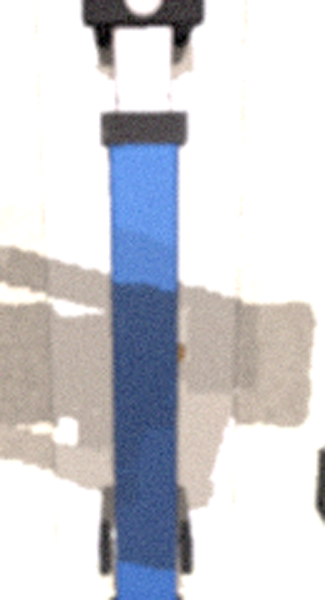

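Run:
```python
from h import *
snap('wrist','w3a');s=snap('wrist','w3');s=load('w3');o=s['obs'];print(o['qvel'].round(3),o['tool_pos'],o['ee_rot'],o['wrist_force'])
f=s['frame'].astype(int)
# blueness-based tube edges (background vs tube: red channel low)
L=[];Rr=[]
for r in range(112,250,6):
    d=f[r,225:300,2]-f[r,225:300,0]
    u=np.nonzero(d>18)[0]+225
    if len(u)>10: L.append((u.min()-.5,r));Rr.append((u.max()+.5,r))
l=onz(s,L,.089)[:,:2];q=onz(s,Rr,.089)[:,:2];c=(l+q)/2
p=np.polyfit(c[:,1],c[:,0],1);print('n',len(c),'x=',p,'yaw',-np.arctan(p[0]),'width',np.median(q[:,0]-l[:,0]),'res',np.std(c[:,0]-np.polyval(p,c[:,1])))
# brass
d=f[140:215,264:284];w=d[:,:,0]-d[:,:,2]
v,u=np.unravel_index(np.argsort(w.ravel())[-12:],w.shape);print(np.c_[u+264,v+140,np.sort(w.ravel())[-12:]].tolist(),np.median(w))
k=w.ravel()[np.argsort(w.ravel())[-8:]]
uv=[u[-8:].mean()+264,v[-8:].mean()+140];P=onz(s,uv,.075)[0];print('button',uv,P)
# collar edge along col
g=f[60:115,int(round(np.mean([a[0] for a in L[:3]]+[a[0] for a in Rr[:3]])),)].sum(1);print('collar',list(zip(range(60,115),g)))
```

```text
[ 0.058 -0.043  0.025  0.025  0.016  0.004] [ 0.53891036 -0.03268036  0.21882855] [-3.13863558e+00 -5.89395821e-04  1.63829049e+00] [0.3160439  0.42243442 0.21000038]
n 23 x= [-0.07326323  0.54489455] yaw 0.07313257334750957 width 0.025891932904394954 res 0.00030218859972593086
[[276, 188, 21], [274, 185, 21], [275, 185, 21], [274, 190, 24], [274, 189, 25], [274, 186, 26], [275, 189, 28], [274, 187, 30], [275, 186, 30], [274, 188, 32], [275, 187, 35], [275, 188, 36]] -3.0
button [np.float64(274.5), np.float64(187.5)] [ 0.56371353 -0.0370396   0.075     ]
collar [(60, np.int64(253)), (61, np.int64(359)), (62, np.int64(390)), (63, np.int64(403)), (64, np.int64(396)), (65, np.int64(400)), (66, np.int64(391)), (67, np.int64(395)), (68, np.int64(390)), (69, np.int64(405)), (70, np.int64(386)), (71, np.int64(396)), (72, np.int64(403)), (73, np.int64(394)), (74, np.int64(391)), (75, np.int64(388)), (76, np.int64(399)), (77, np.int64(400)), (78, np.int64(397)), (79, np.int64(407)), (80, np.int64(399)), (81, np.int64(396)), (82, np.int64(398)), (83, np.int64(403)), (84, np.int64(399)), (85, np.int64(396)), (86, np.int64(394)), (87, np.int64(401)), (88, np.int64(402)), (89, np.int64(404)), (90, np.int64(387)), (91, np.int64(381)), (92, np.int64(303)), (93, np.int64(203)), (94, np.int64(125)), (95, np.int64(108)), (96, np.int64(117)), (97, np.int64(94)), (98, np.int64(115)), (99, np.int64(112)), (100, np.int64(115)), (101, np.int64(102)), (102, np.int64(112)), (103, np.int64(89)), (104, np.int64(134)), (105, np.int64(167)), (106, np.int64(207)), (107, np.int64(221)), (108, np.int64(235)), (109, np.int64(232)), (110, np.int64(220)), (111, np.int64(224)), (112, np.int64(234)), (113, np.int64(222)), (114, np.int64(225))]
```

>>> step_arm(
  plan=[
    [[0,0,-20,0,100],[0,0,-40,0,100],[0,0,-60,0,100],[0,0,-60,0,100],[0,0,-60,0,100]],
  ],
)

```text
time: 2.05
tool_pos: [0.5373, -0.0286, 0.1597]
ee_rot: [-3.139, -0.001, 1.645]
wrist_force: [0.1, -0.3, 0.6]
width: 0.0943
```

Run:
```python
from h import *
s=load('w3');print('mouth',onz(s,[258,92.5],.09))
for k in range(2):
    snap('wrist',f'w4{k}');s=load(f'w4{k}');o=s['obs'];print(o['qvel'].round(3),o['tool_pos'],o['ee_rot'],o['wrist_force'])
    f=s['frame'].astype(int)
    M,c=pose(s)
    def proj(P):
        q=s['camera_matrix']@M.T@(np.array(P)-c);return q[:2]/q[2]
    uv=proj([.5645,-.037,.075]);print('pred',uv,'grasp px',proj(o['tool_pos']+[0,0,.019]),'mouth',proj([.539,.06,.09]))
    a,b=int(uv[0]),int(uv[1]);d=f[b-40:b+40,a-15:a+15];w=d[:,:,0]-d[:,:,2]
    m=(w>18);v,u=np.nonzero(m);print(len(u));
    if len(u):
        q=[u.mean()+a-15,v.mean()+b-40];print('button',q,u.std(),v.std(),onz(s,q,.075))
    L=[];Q=[]
    for r in range(90,220,6):
        u=np.nonzero(f[r,200:320,2]-f[r,200:320,0]>18)[0]+200
        if len(u)>10: L.append((u.min()-.5,r));Q.append((u.max()+.5,r))
    l=onz(s,L,.089)[:,:2];q=onz(s,Q,.089)[:,:2];cc=(l+q)/2
    p=np.polyfit(cc[:,1],cc[:,0],1);print(p,-np.arctan(p[0]),np.median(q[:,0]-l[:,0]),np.polyval(p,-.038),len(cc),np.std(cc[:,0]-np.polyval(p,cc[:,1])))
```

```text
mouth [[0.53816285 0.06049276 0.09      ]]
[-0.007 -0.017 -0.06  -0.001 -0.    -0.002] [ 0.53727487 -0.02858189  0.15966449] [-3.13897312e+00 -9.84361873e-04  1.64509237e+00] [ 0.13689479 -0.29300975  0.55665359]
pred [281.05956812 207.61610603] grasp px [251.6896906  244.97843093] mouth [262.60973977  93.99890908]
17
button [np.float64(280.7647058823529), np.float64(208.0)] 0.7299808027053444 1.8470962903655979 [[ 0.56426613 -0.03738804  0.075     ]]
[-0.07185003  0.54489865] 0.07172676990564887 0.026273369903126065 0.5476289515387435 18 0.0001511759244017505
[-0.006 -0.007 -0.039 -0.    -0.004 -0.001] [ 0.53834637 -0.0289872   0.16124611] [ 3.14110610e+00 -1.76317560e-04  1.64471695e+00] [0.18574881 0.69030226 0.14362314]
pred [279.49983821 206.48382671] grasp px [251.79253624 245.00289675] mouth [260.92477183  93.39829075]
19
button [np.float64(278.94736842105266), np.float64(206.6315789473684)] 0.7590634264134716 1.925193806123356 [[ 0.56400504 -0.03717965  0.075     ]]
[-0.07000763  0.54490056] 0.06989359372287157 0.026242167854654275 0.5475608477898096 19 0.00032668828640577946
```

>>> step_arm(
  plan=[
    [[5,-4,-20,-0.002,100],[9.5,-8.5,-45,-0.003,100],[9.5,-8.5,-70,-0.003,100],[9.5,-8.5,-90,-0.003,60],[9.5,-8.5,-104,-0.003,55],[9.5,-8.5,-104,-0.003,50],[9.5,-8.5,-104,-0.003,50]],
  ],
)

```text
time: 2.73
tool_pos: [0.5486, -0.0385, 0.0575]
ee_rot: [3.141, 0.0, 1.64]
wrist_force: [1.2, 0.0, -0.1]
width: 0.0708
```

Run:
```python
from h import *
for k in range(3):
    snap('wrist',f'w5{k}');s=load(f'w5{k}');o=s['obs'];print(o['tool_pos'],o['ee_rot'][2],o['wrist_force'],o['width'])
f=s['frame'][130:330,170:350,::-1];f=cv2.convertScaleAbs(f,alpha=2.5)
cv2.imwrite('pics/w5c.png',cv2.resize(f,None,fx=3,fy=3,interpolation=cv2.INTER_CUBIC))
```

```text
[ 0.5486298  -0.03847634  0.05749899] 1.6402515651417984 [ 1.22466414  0.01908058 -0.09749547] 0.0707886982829023
[ 0.54938795 -0.03867308  0.05852688] 1.6401662621156041 [-0.21688206  0.31654678  0.75686884] 0.06688101770703185
[ 0.54974068 -0.038772    0.05898568] 1.6401110134513197 [-0.01844753 -0.24279714 -0.26052412] 0.06323164544924371
```

View pics/w5c.png

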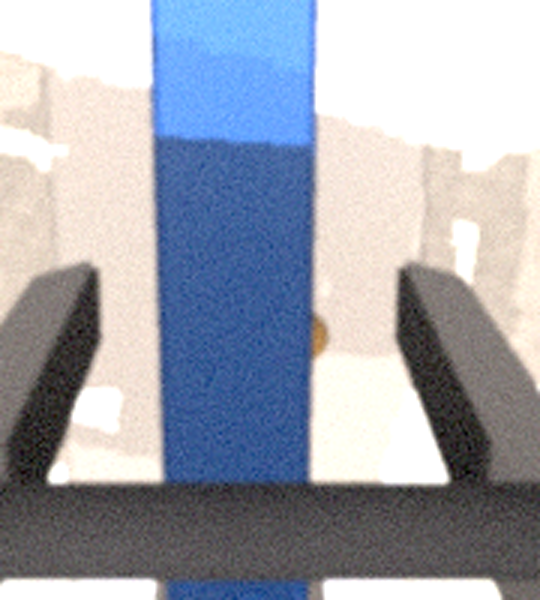

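The crop shows the button at px (276.7,241.7), against a grasp point of about (251.7,245). The tube centre is near column 248. I need to shift about -2 mm in x and +2 mm in y, then close.

>>> step_arm(
  plan=[
    [[-1,1,-1,0,50],[-2,2,-2.5,0,48],[-2,2,-2.5,0,44],[-2,2,-2.5,0,42],[-2,2,-2.5,0,42],[-2,2,-2.5,0,42]],
  ],
)

```text
time: 3.38
tool_pos: [0.5461, -0.0367, 0.054]
ee_rot: [3.142, 0.0, 1.64]
wrist_force: [0.8, 0.1, -0.3]
width: 0.0399
```

```bash
cat >> h.py <<'E'
def offs(name):
    for k in range(2): snap('wrist',f'{name}{k}')
    s=load(f'{name}1');o=s['obs'];f=s['frame'].astype(int);M,c=pose(s)
    def proj(P):
        q=s['camera_matrix']@M.T@(np.array(P)-c);return q[:2]/q[2]
    print(o['time'],o['tool_pos'],o['ee_rot'][2],o['wrist_force'],o['width'])
    d=f[180:300,262:292];m=(d[:,:,0]-d[:,:,2]>20);v,u=np.nonzero(m);print('brass n',len(u))
    if len(u):
        q=[u.mean()+262,v.mean()+180];print(q,u.std(),v.std(),'rel tip',(onz(s,q,.075)[0]-o['tool_pos']))
    L=[];Q=[]
    for r in range(180,285,5):
        u=np.nonzero(f[r,200:320,2]-f[r,200:320,0]>18)[0]+200
        if len(u)>10: L.append((u.min()-.5,r));Q.append((u.max()+.5,r))
    l=onz(s,L,.089)[:,:2];q=onz(s,Q,.089)[:,:2];cc=(l+q)/2
    p=np.polyfit(cc[:,1],cc[:,0],1);print('axis x - tcp x',np.polyval(p,o['tool_pos'][1])-o['tool_pos'][0],'yaw',-np.arctan(p[0]),np.median(q[:,0]-l[:,0]))
E
python3 -c "
from h import *
offs('w6')"
```

```text
3.4333 [ 0.54612031 -0.03670893  0.05401944] 1.639773610673915 [ 0.24223423  0.67971894 -0.95339216] 0.03959586366807512
brass n 45
[np.float64(283.1333333333333), np.float64(249.22222222222223)] 1.1075498483890769 3.3986199087203937 rel tip [ 0.01799596 -0.00046397  0.02098056]
axis x - tcp x 0.0013536366704596237 yaw 0.06856993532349717 0.0266110767795118
```

>>> step_arm(
  plan=[
    [[1.3,-1,2,0,42],[1.3,-1,2,0,38],[1.3,-1,2,0,36],[1.3,-1,2,0,25],[1.3,-1,2,0,20],[1.3,-1,2,0,20],[1.3,-1,2,0,20],[1.3,-1,2,0,20]],
  ],
)

```text
time: 4.15
tool_pos: [0.5473, -0.0379, 0.0563]
ee_rot: [-3.142, 0.0, 1.64]
wrist_force: [0.0, -1.3, 3.4]
width: 0.0281
```

```bash
python3 -c "
from h import *
o=robot.get_obs();print(o['tool_pos'],o['ee_rot'],o['wrist_force'],o['wrist_torque'],o['width'])"
```

```text
[ 0.54730419 -0.0378723   0.05628614] [-3.14150898e+00  3.91499493e-04  1.63977647e+00] [ 0.0282236  -1.31265751  3.39606831] [-0.20397392  0.28432079  0.05753395] 0.028098897047093264
```

Pinched at 28.1 mm, so the button is flush with almost no side force. Now a gentle draw.

>>> step_arm(
  plan=[
    [[0,-0.5,0,0,20],[0.1,-1,0,0,20],[0.1,-1.5,0,0,20],[0.15,-2,0,0,20],[0.15,-2,0,0,20],[0.15,-2,0,0,20]],
  ],
)

```text
time: 4.65
tool_pos: [0.5474, -0.0383, 0.0563]
ee_rot: [-3.141, -0.002, 1.64]
wrist_force: [-1.5, 5.2, 5.8]
width: 0.0278
```

>>> step_arm(
  plan=[
    [[0,-0.4,0,0,20],[0.05,-0.8,0,0,20],[0.1,-1.2,0,0,20],[0.1,-1.2,0,0,20]],
  ],
)

```text
time: 4.98
tool_pos: [0.5474, -0.0394, 0.0563]
ee_rot: [-3.141, -0.003, 1.64]
wrist_force: [-3.1, 5.5, 5.5]
width: 0.0279
```

>>> step_arm(
  plan=[
    [[0,-0.4,0,0,20],[0.05,-0.8,0,0,20],[0.1,-1.2,0,0,20],[0.1,-1.2,0,0,20]],
  ],
)

```text
time: 5.32
tool_pos: [0.5475, -0.0405, 0.0563]
ee_rot: [-3.141, -0.003, 1.64]
wrist_force: [-3.4, 6.0, 5.0]
width: 0.0278
```

>>> step_arm(
  plan=[
    [[0,-0.4,0,0,20],[0.05,-0.8,0,0,20],[0.1,-1.2,0,0,20],[0.15,-1.6,0,0,20],[0.15,-2,0,0,20],[0.15,-2,0,0,20]],
  ],
)

```text
time: 5.82
tool_pos: [0.5476, -0.0414, 0.0563]
ee_rot: [-3.141, -0.005, 1.641]
wrist_force: [-2.7, 8.2, 6.6]
width: 0.0275
```

```bash
cat >> h.py <<'E'
def mouth(f,name='wrist'):
    snap(name,f);s=load(f);o=s['obs'];print(o['time'],o['tool_pos'],o['wrist_force'],o['width'])
    f=s['frame'].astype(int)
    if name=='wrist':
        M,c=pose(s);q=s['camera_matrix']@M.T@(np.array([.539,.05,.09])-c);u=int(round(q[0]/q[2]))
        g=f[:200,u-3:u+4].sum(2).mean(1)
        for r in range(199,1,-1):
            if g[r]>300: break
        t=r+ (g[r]-300)/max(g[r]-g[r+1],1)
        print('mouth row',t,onz(s,[u,t],.09)[0])
E
python3 -c "
from h import *
mouth('m1')"
```

```text
5.8167 [ 0.5475847  -0.04139949  0.056293  ] [-2.65003391  8.23641876  6.57779211] 0.027542560424200606
mouth row 54.78121284185494 [0.53863126 0.05705611 0.09      ]
```

>>> step_arm(
  plan=[
    [[0,-0.4,0,0,20],[0.05,-0.8,0,0,20],[0.1,-1.2,0,0,20],[0.1,-1.2,0,0,20]],
  ],
)

```text
time: 6.2
tool_pos: [0.5476, -0.0417, 0.0563]
ee_rot: [-3.141, -0.007, 1.641]
wrist_force: [-2.2, 9.8, 6.6]
width: 0.0278
```

>>> step_arm(
  plan=[
    [[0,-0.3,0,0,20],[0.05,-0.6,0,0,20],[0.1,-0.9,0,0,20],[0.1,-1.2,0,0,20],[0.1,-1.2,0,0,20]],
  ],
)

```text
time: 6.62
tool_pos: [0.5477, -0.0425, 0.0563]
ee_rot: [-3.141, -0.007, 1.641]
wrist_force: [-3.0, 10.7, 6.4]
width: 0.0276
```

```bash
python3 -c "
from h import *
mouth('m2');mouth('m3')"
```

```text
6.6167 [ 0.54765788 -0.04249197  0.05625365] [-2.9586445  10.74880141  6.3922753 ] 0.027641875674339327
mouth row 54.491767288693744 [0.53865276 0.05603467 0.09      ]
6.6667 [ 0.54765401 -0.04251368  0.05625791] [-2.69774655 10.32118707  5.81412849] 0.027974251268848758
mouth row 54.488027366020525 [0.5386437  0.05601635 0.09      ]
```

>>> step_arm(
  plan=[
    [[0,-0.3,0,0,20],[0.05,-0.6,0,0,20],[0.1,-0.9,0,0,20],[0.1,-1.2,0,0,20],[0.1,-1.2,0,0,20]],
  ],
)

```text
time: 7.13
tool_pos: [0.5479, -0.046, 0.0563]
ee_rot: [-3.141, -0.003, 1.641]
wrist_force: [-1.8, 4.9, 5.6]
width: 0.0276
```

Slipped free (the force fell to 5 N). Tube travel is about 8 mm; I'll go on to about 19 mm.

>>> step_arm(
  plan=[
    [[0.1,-1.3,0,0,20],[0.2,-2.6,0,0,20],[0.3,-4,0,0,20],[0.4,-5.4,0,0,20],[0.5,-6.8,0,0,20],[0.6,-8.2,0,0,20],[0.7,-9.6,0,0,20],[0.8,-10.5,0,0,20]],
  ],
)

```text
time: 7.8
tool_pos: [0.5487, -0.0565, 0.0563]
ee_rot: [-3.141, -0.003, 1.64]
wrist_force: [-3.7, 5.0, 5.1]
width: 0.0276
```

>>> step_arm(
  plan=[
    [[0.05,-0.4,0,0,20],[0.05,-0.8,0,0,20],[0.1,-1.2,0,0,20],[0.1,-1.6,0,0,20],[0.15,-2,0,0,20],[0.15,-2.4,0,0,20],[0.2,-2.8,0,0,20],[0.2,-3.2,0,0,20]],
  ],
)

```text
time: 8.47
tool_pos: [0.5489, -0.0602, 0.0563]
ee_rot: [-3.141, -0.002, 1.64]
wrist_force: [-1.6, 4.4, 5.2]
width: 0.0278
```

>>> step_arm(
  plan=[
    [[0.05,-0.4,0,0,20],[0.05,-0.8,0,0,20],[0.1,-1.2,0,0,20],[0.1,-1.6,0,0,20],[0.15,-2,0,0,20],[0.15,-2.4,0,0,20],[0.2,-2.8,0,0,20],[0.2,-3.2,0,0,20]],
  ],
)

```text
time: 9.13
tool_pos: [0.5492, -0.0645, 0.0563]
ee_rot: [-3.141, -0.001, 1.64]
wrist_force: [-3.1, 2.7, 5.4]
width: 0.0276
```

>>> step_arm(
  plan=[
    [[0.05,-0.4,0,0,20],[0.05,-0.8,0,0,20],[0.1,-1.2,0,0,20],[0.1,-1.6,0,0,20],[0.15,-2,0,0,20],[0.15,-2.4,0,0,20],[0.2,-2.8,0,0,20],[0.2,-3.2,0,0,20]],
  ],
)

```text
time: 9.8
tool_pos: [0.5494, -0.0672, 0.0562]
ee_rot: [-3.141, -0.001, 1.64]
wrist_force: [-2.9, 3.1, 5.4]
width: 0.0277
```

>>> step_arm(
  plan=[
    [[0.05,-0.4,0,0,20],[0.05,-0.8,0,0,20],[0.1,-1.2,0,0,20],[0.1,-1.6,0,0,20],[0.15,-2,0,0,20],[0.15,-2.4,0,0,20],[0.2,-2.8,0,0,20],[0.2,-3.2,0,0,20]],
  ],
)

```text
time: 10.47
tool_pos: [0.5494, -0.0677, 0.0562]
ee_rot: [-3.141, -0.006, 1.641]
wrist_force: [-2.8, 9.5, 7.5]
width: 0.0278
```

Stopped near 30 mm with the force rising. I'll release and check the button visually.

>>> step_arm(
  plan=[
    [[0,1,0,0,30],[0,2,0,0,45],[0,2,0,0,50],[0,2,0,0,50]],
  ],
)

```text
time: 10.8
tool_pos: [0.5497, -0.0694, 0.0552]
ee_rot: [-3.141, 0.001, 1.64]
wrist_force: [0.1, -0.7, -0.8]
width: 0.0443
```

Run:
```python
from h import *
mouth('m4');s=load('m4');o=s['obs'];M,c=pose(s)
q=s['camera_matrix']@M.T@(np.array([.564,-.0375,.075])-c);u,v=(q[:2]/q[2]).astype(int);print('pred',u,v)
d=s['frame'].astype(int)[v-30:v+30,u-12:u+16];w=d[:,:,0]-d[:,:,2];m=w>18;b,a=np.nonzero(m);print(len(a))
if len(a): p=[a.mean()+u-12,b.mean()+v-30];print(p,onz(s,p,.075))
f=s['frame'][v-60:v+90,u-90:u+70,::-1];cv2.imwrite('pics/m4c.png',cv2.resize(cv2.convertScaleAbs(f,alpha=2.5),None,fx=3.5,fy=3.5,interpolation=cv2.INTER_CUBIC))
```

```text
10.8 [ 0.54974451 -0.06944194  0.05524054] [ 0.10505506 -0.66764194 -0.81104418] 0.04433734951277635
mouth row 49.18649193548387 [0.54034157 0.03118678 0.09      ]
pred 281 193
57
[np.float64(281.70175438596493), np.float64(193.40350877192984)] [[ 0.5640023  -0.03735836  0.075     ]]
```

View pics/m4c.png

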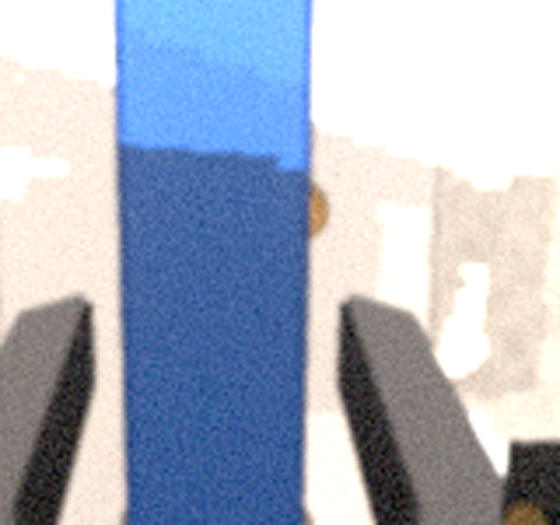

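The brass button is out again at (281.7,193.4), i.e. (0.564,-0.037). Going back to it.

>>> step_arm(
  plan=[
    [[-0.2,3,0.5,0,55],[-0.8,11,1,0,55],[-1.5,21,1,0,55],[-2,28,1,0,50],[-2.3,32,1,0,45],[-2.3,32,1,0,43],[-2.3,32,1,0,43]],
  ],
)

```text
time: 11.43
tool_pos: [0.5475, -0.0366, 0.0571]
ee_rot: [3.141, 0.0, 1.641]
wrist_force: [-0.0, -0.4, -0.2]
width: 0.0409
```

```bash
python3 -c "
from h import *
offs('w7')"
```

```text
11.4833 [ 0.5475436  -0.03683625  0.05705775] 1.6403237673083804 [0.50240467 0.46477754 0.02895231] 0.03993886740948757
brass n 47
[np.float64(279.93617021276594), np.float64(247.02127659574467)] 1.2274217107962513 3.2188894721833945 rel tip [ 0.01644702 -0.00061407  0.01794225]
axis x - tcp x -0.00013349410216945135 yaw 0.06753122476184464 0.02644029650886548
```

>>> step_arm(
  plan=[
    [[0,-0.5,-0.8,0,38],[0,-0.5,-0.8,0,34],[0,-0.5,-0.8,0,25],[0,-0.5,-0.8,0,20],[0,-0.5,-0.8,0,20],[0,-0.5,-0.8,0,20],[0,-0.5,-0.8,0,20]],
  ],
)

```text
time: 12.12
tool_pos: [0.5473, -0.0378, 0.0562]
ee_rot: [-3.141, 0.001, 1.64]
wrist_force: [-1.0, -0.6, 0.4]
width: 0.0278
```

>>> step_arm(
  plan=[
    [[0,-0.4,0,0,20],[0.1,-0.8,0,0,20],[0.1,-1.2,0,0,20],[0.15,-1.6,0,0,20],[0.15,-2,0,0,20],[0.15,-2,0,0,20]],
  ],
)

```text
time: 12.62
tool_pos: [0.5473, -0.0381, 0.0562]
ee_rot: [-3.141, -0.003, 1.64]
wrist_force: [-1.6, 5.1, 1.0]
width: 0.0274
```

>>> step_arm(
  plan=[
    [[0,-0.4,0,0,20],[0.05,-0.8,0,0,20],[0.1,-1.2,0,0,20],[0.1,-1.6,0,0,20],[0.1,-1.6,0,0,20]],
  ],
)

```text
time: 13.03
tool_pos: [0.5474, -0.0393, 0.0562]
ee_rot: [-3.141, -0.003, 1.64]
wrist_force: [-1.6, 5.9, 0.4]
width: 0.0279
```

>>> step_arm(
  plan=[
    [[0,-0.4,0,0,20],[0.05,-0.8,0,0,20],[0.1,-1.2,0,0,20],[0.1,-1.6,0,0,20],[0.1,-1.6,0,0,20]],
  ],
)

```text
time: 13.45
tool_pos: [0.5475, -0.0398, 0.0562]
ee_rot: [-3.141, -0.005, 1.641]
wrist_force: [-1.4, 9.0, 1.8]
width: 0.0278
```

>>> step_arm(
  plan=[
    [[0,-0.3,0,0,20],[0.05,-0.6,0,0,20],[0.1,-0.9,0,0,20],[0.1,-1.2,0,0,20],[0.1,-1.2,0,0,20]],
  ],
)

```text
time: 13.87
tool_pos: [0.5475, -0.0402, 0.0562]
ee_rot: [-3.141, -0.007, 1.641]
wrist_force: [-1.8, 9.7, 2.4]
width: 0.0277
```

>>> step_arm(
  plan=[
    [[0,-0.3,0,0,20],[0.05,-0.6,0,0,20],[0.1,-0.9,0,0,20],[0.1,-1.2,0,0,20],[0.1,-1.2,0,0,20]],
  ],
)

```text
time: 14.28
tool_pos: [0.5476, -0.0414, 0.0562]
ee_rot: [-3.141, -0.006, 1.641]
wrist_force: [-0.9, 8.1, 2.1]
width: 0.0277
```

>>> step_arm(
  plan=[
    [[0,-0.3,0,0,20],[0.05,-0.6,0,0,20],[0.1,-0.9,0,0,20],[0.1,-1.2,0,0,20],[0.1,-1.2,0,0,20]],
  ],
)

```text
time: 14.7
tool_pos: [0.5478, -0.0447, 0.0562]
ee_rot: [-3.141, -0.003, 1.64]
wrist_force: [-1.3, 4.2, 1.8]
width: 0.0277
```

Second slip; travel is about 36 mm. I'll draw about 19 mm steadily, then go slowly.

>>> step_arm(
  plan=[
    [[0.1,-1.2,0,0,20],[0.2,-2.4,0,0,20],[0.3,-3.8,0,0,20],[0.4,-5.2,0,0,20],[0.5,-6.6,0,0,20],[0.6,-8,0,0,20],[0.7,-9.4,0,0,20],[0.8,-10.4,0,0,20]],
  ],
)

```text
time: 15.37
tool_pos: [0.5485, -0.055, 0.0562]
ee_rot: [-3.141, -0.003, 1.64]
wrist_force: [-1.9, 5.2, 2.1]
width: 0.0279
```

>>> step_arm(
  plan=[
    [[0.1,-1,0,0,20],[0.2,-2,0,0,20],[0.25,-3,0,0,20],[0.3,-4,0,0,20],[0.4,-5,0,0,20],[0.45,-6,0,0,20],[0.5,-7,0,0,20],[0.55,-7.5,0,0,20]],
  ],
)

```text
time: 16.03
tool_pos: [0.5491, -0.0626, 0.0562]
ee_rot: [-3.141, -0.003, 1.64]
wrist_force: [-1.6, 6.0, 2.4]
width: 0.0279
```

```bash
python3 -c "
from h import *
mouth('m6')"
```

```text
16.0333 [ 0.54910629 -0.06263736  0.05616119] [-1.59520311  5.95774155  2.39295018] 0.027886563610825685
mouth row 123.09836065573771 [0.54166748 0.00601229 0.09      ]
```

>>> step_arm(
  plan=[
    [[0.05,-0.5,0,0,20],[0.05,-1,0,0,20],[0.1,-1.5,0,0,20],[0.1,-2,0,0,20],[0.15,-2.4,0,0,20],[0.15,-2.8,0,0,20],[0.2,-3.2,0,0,20],[0.2,-3.5,0,0,20]],
  ],
)

```text
time: 16.75
tool_pos: [0.5493, -0.066, 0.0562]
ee_rot: [-3.141, -0.003, 1.64]
wrist_force: [-1.0, 5.6, 2.9]
width: 0.0277
```

>>> step_arm(
  plan=[
    [[0.05,-0.4,0,0,20],[0.05,-0.8,0,0,20],[0.1,-1.2,0,0,20],[0.1,-1.6,0,0,20],[0.15,-2,0,0,20],[0.15,-2.4,0,0,20],[0.2,-2.8,0,0,20],[0.2,-3.2,0,0,20]],
  ],
)

```text
time: 17.42
tool_pos: [0.5496, -0.0692, 0.0562]
ee_rot: [-3.141, -0.003, 1.64]
wrist_force: [-1.8, 4.9, 2.0]
width: 0.0278
```

>>> step_arm(
  plan=[
    [[0.05,-0.4,0,0,20],[0.05,-0.8,0,0,20],[0.1,-1.2,0,0,20],[0.1,-1.6,0,0,20],[0.15,-2,0,0,20],[0.15,-2.4,0,0,20],[0.2,-2.8,0,0,20],[0.2,-3.2,0,0,20]],
  ],
)

```text
time: 18.08
tool_pos: [0.5498, -0.0724, 0.0561]
ee_rot: [-3.141, -0.003, 1.64]
wrist_force: [-1.7, 5.7, 2.0]
width: 0.0277
```

>>> step_arm(
  plan=[
    [[0.05,-0.4,0,0,20],[0.05,-0.8,0,0,20],[0.1,-1.2,0,0,20],[0.1,-1.6,0,0,20],[0.15,-2,0,0,20],[0.15,-2.4,0,0,20],[0.2,-2.8,0,0,20],[0.2,-3.2,0,0,20]],
  ],
)

```text
time: 18.75
tool_pos: [0.5501, -0.0759, 0.0562]
ee_rot: [-3.141, -0.002, 1.64]
wrist_force: [-2.3, 4.5, 3.1]
width: 0.0278
```

>>> step_arm(
  plan=[
    [[0.05,-0.4,0,0,20],[0.05,-0.8,0,0,20],[0.1,-1.2,0,0,20],[0.1,-1.6,0,0,20],[0.15,-2,0,0,20],[0.15,-2.4,0,0,20],[0.2,-2.8,0,0,20],[0.2,-3.2,0,0,20]],
  ],
)

```text
time: 19.42
tool_pos: [0.5504, -0.0806, 0.0562]
ee_rot: [-3.141, -0.0, 1.64]
wrist_force: [-2.1, 0.9, 2.1]
width: 0.0279
```

>>> step_arm(
  plan=[
    [[0.05,-0.4,0,0,20],[0.05,-0.8,0,0,20],[0.1,-1.2,0,0,20],[0.1,-1.6,0,0,20],[0.15,-2,0,0,20],[0.15,-2,0,0,20]],
  ],
)

```text
time: 19.92
tool_pos: [0.5505, -0.0823, 0.0562]
ee_rot: [-3.141, -0.0, 1.64]
wrist_force: [-3.8, 2.8, 2.0]
width: 0.0277
```

```bash
cat >> h.py <<'E'
def brass(name):
    snap('wrist',name);s=load(name);o=s['obs'];M,c=pose(s);print(o['time'],o['tool_pos'],o['wrist_force'])
    q=s['camera_matrix']@M.T@(np.array([.564,-.0375,.075])-c);u,v=(q[:2]/q[2]).astype(int)
    d=s['frame'].astype(int)[v-30:v+30,u-14:u+16];w=d[:,:,0]-d[:,:,2];b,a=np.nonzero(w>18);print('pred',u,v,'n',len(a))
    if len(a): p=[a.mean()+u-14,b.mean()+v-30];print(p,a.std(),b.std(),onz(s,p,.075),'max x',onz(s,[a.max()+.5+u-14,p[1]],.075)[0,0])
    return s,u,v
E
python3 -c "
from h import *
s,u,v=brass('b1')
f=s['frame'][v-60:v+80,u-90:u+70,::-1];cv2.imwrite('pics/b1c.png',cv2.resize(cv2.convertScaleAbs(f,alpha=2.5),None,fx=3,fy=3,interpolation=cv2.INTER_CUBIC))
s,u,v=brass('b2')"
```

```text
19.9167 [ 0.55050514 -0.08231258  0.05617662] [-3.83953247  2.76022379  2.04182923]
pred 282 170 n 71
[np.float64(282.16901408450707), np.float64(169.9718309859155)] 1.5381158722350359 3.737785105187429 [[ 0.56389927 -0.03741508  0.075     ]] max x 0.5656962101034987
19.9667 [ 0.55051704 -0.08234177  0.05618481] [-3.96379265  2.38775075  2.34002513]
pred 282 170 n 70
[np.float64(282.2142857142857), np.float64(169.84285714285716)] 1.5108451479964748 3.766907463256125 [[ 0.56392809 -0.03737119  0.075     ]] max x 0.5657004793553914
```

The button is out through the last hole, with its edge at x=0.5657 against 0.5656 expected for fully out. Releasing and retreating.

>>> step_arm(
  plan=[
    [[0,0,0,0,30],[0,0,0,0,45],[0,0,0,0,60],[0,0,0,0,75],[0,0,0,0,85],[0,0,5,0,90],[0,0,20,0,90],[0,0,40,0,90]],
  ],
)

```text
time: 20.68
tool_pos: [0.5494, -0.0823, 0.0949]
ee_rot: [-3.138, -0.001, 1.64]
wrist_force: [0.7, 0.3, -0.4]
width: 0.0707
```

>>> step_arm(
  plan=[
    [[0,0,20,0,90],[0,0,40,0,90],[0,0,60,0,90],[0,5,80,0,90],[0,15,80,0,90],[0,15,80,0,90],[0,15,80,0,90]],
  ],
)

```text
time: 21.27
tool_pos: [0.5502, -0.0669, 0.1751]
ee_rot: [-3.14, -0.0, 1.641]
wrist_force: [-1.1, -0.3, 0.3]
width: 0.0843
```

Run:
```python
from h import *
snap('top','t9')
s,u,v=brass('b3'); mouth('b4')
f=s['frame'][v-90:v+60,u-80:u+80,::-1];f=cv2.resize(cv2.convertScaleAbs(f,alpha=2.2),None,fx=3.5,fy=3.5,interpolation=cv2.INTER_CUBIC)
cv2.imwrite('pics/b3c.png',f)
s0,s=load('top0'),load('t9')
for n,uv,z in(('d',(263,129),0),):
    for q in(s0,s):print(q['frame'][129,263],q['frame'][126,322],q['frame'][267,372])
```

```text
21.3167 [ 0.5498602  -0.06709604  0.17442616] [-0.11673748 -0.10573262 -0.44169242]
pred 269 162 n 19
[np.float64(269.2105263157895), np.float64(162.1578947368421)] 0.6942582083301535 2.20676371507754 [[ 0.56364554 -0.03680013  0.075     ]] max x 0.5648451954912228
21.3667 [ 0.54973357 -0.06721196  0.17416067] [ 1.13667081  0.39900022 -1.09769031] 0.08455708376009946
mouth row 136.0532060027285 [ 0.54319319 -0.01311152  0.09      ]
[96 96 96] [109 109 113] [ 23  56 106]
[34 53 52] [41 64 62] [ 28  66 126]
```

View pics/b3c.png

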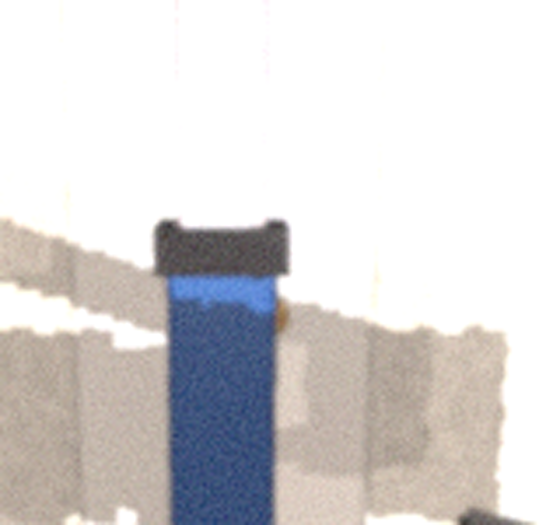

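View pics/t9.png

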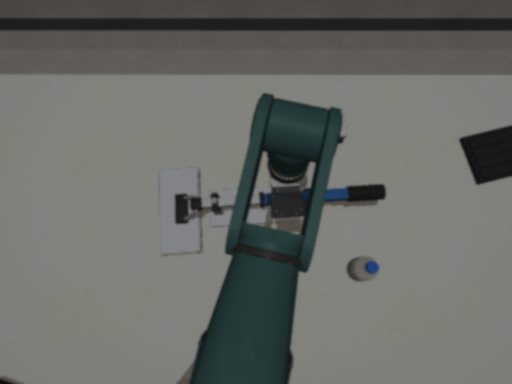

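The picture shows the collar at crop (222,250), about 74 mm let out, with the brass button standing out beside the tube at crop (281,317). It covers as many pixels as at the start. In the top view the bottle is where it was; the arm hides the dish and box. The gripper is clear, so I'm handing in.

```bash
python3 -c "
from h import *
print(robot.close_job())"
```

```text
the job is handed in; nothing more can be done
None
```

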